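# Check a bench crimper's hand lever against its swing stop

### The arm

A 6-joint arm with a two-finger parallel gripper is mounted at the origin on a cart in front of the work surface, level with it; the furniture and walls round the work are solid. World frame = base frame: x ahead of the robot, y to its left, z up, the work surface at z = 0. Lengths are in m, angles in rad, forces in N, time in s.
With the tool pointing down it reaches from about 0.225 to 0.875 m from the base axis. Payload 3.4 kg.
Tool frame: the origin (TCP) lies on the centre line of the jaws, within the pads' length; the fingertips stand 19 mm ahead of it and the grasp point (between the pads) is the TCP (nose_length is the distance from the TCP to the fingertips, in m); z points along the fingers, y is the direction in which the jaws open and shut (so a half turn about z gives the same grasp; the last joint's range is limited). The gripper opens to 85 mm and grips with 20 to 120 N. Pads are 22 mm wide; open, the fingers measure 114 mm over their backs; the gripper's body (76 mm by 85 mm) begins 54 mm behind the grasp point. The pads swing forward as they close: fully open they stand 13 mm farther back than shut.
Start: joints at [-0.121, 0.276, 1.505, -0, 1.361, -0.121], TCP at [0.575, -0, 0.25] pointing down, gripper open.
Joint ranges: [-2.89, 2.89], [-0.75, 2.08], [0.22, 2.7], [-1.18, 4.32], [0.11, 2.71], [-2.7, 2.7]. Speed limits (rad/s): [2.57, 2.57, 3.14, 3.14, 3.14, 3.14].

### API

Orientations are given as a unit quaternion [w, x, y, z].
In Python, from rig import * gives the robot as it stands.
- The arm moves only by the shell command python3 -m jog 'ROWS' [OPENING] [FORCE]. ROWS is JSON, one flat list of numbers, 6 for each row, row after row: the shift along the tool's x, y, z in mm, then the turn, a rotation vector about the tool's x, y, z in degrees. In form: [tx, ty, tz, wx, wy, wz, tx, ty, tz, wx, wy, wz, ...]. A call has 1 to 10 rows; each row is the pose to reach, as a shift and turn from the pose commanded when the call began, along the tool's axes at that moment; what a row does not reach only later rows make up. A row lasts 1/8 s, in which the tool goes at most 62.5 mm and 10.7 degrees, less where a joint would pass 70% of its speed; a pose out of reach is approached as far as the arm can. A call with a gripper value outside its range is refused whole. OPENING is the closure, from 0 (fully open) to 1 (shut), set as the call begins (- or left out, the last holds). The fingers move at their own pace and stop on an object; FORCE is the grip in N (left out, the last holds). Time passes only in rows, so rows that repeat a pose let the fingers close. It gives the time, the measured TCP pose, the force and the opening at its end, in the units of the state.
- get_state(): the state, without advancing time (a new reading comes with each control period).
- get_image(name): name is "scene" or "side" or "wrist"; returns a dict with "frame" (384x512x3 uint8, red, green, blue), "camera_matrix" (3x3 intrinsics, pixels), "rvec" (rotation vector, rad) and "tvec" (3), from world to camera coordinates, as OpenCV has them. Camera axes: x right, y down, z forward; pixel columns grow to the right and rows downward; lengths in m; the calibration is good to about 2 mm. A picture is of the moment at which its call begins. There is no depth.
- sign_off(): hands the job in, once; it reports no verdict.
The state is a dict: "clock": time; "qpos": joint angles; "qd": joint speeds; "effort": joint torques, N m; "position": TCP position; "ee_rot": TCP orientation; "contact_force": force on the tool from outside, world axes, zero at the start; "moment": the same for the moment, N m; "width": finger opening in m.
Only numpy, scipy, OpenCV 4.12 (cv2) and the standard library are available. Lean on these libraries where they do the work, as an engineer would, in place of code of your own. Each camera call takes 0.05 s, during which the arm holds its last target.

### The job

The vial crimper's swing stop is folded back along its hand bar: with a fingertip push the upright pin on the stop until the stop stands straight out from the bar, fully home. Then, with the outside of your fingers and without gripping it, press the hand lever in by its black grip until it comes up firmly but gently on the stop, well short of the bar, and finish while still holding it pressed there so that the gap can be gauged. Leave the vials, the beaker and the bottles standing where they are.

Things in the scene. Friction and masses are not known exactly. Their poses are not given: they have to be found in the camera images.
- crimper: Bench vial crimper fixed to the table, grey paint and steel. Origin on the table; z up; base plate 14 mm thick, x -50 to 100, y -155 to 155 mm. Crimping head (129 mm high) at the +y end, x = 22, y = 114 mm. On the bar's -x side (roughly towards the robot), at the bar's height, is the hand lever, hinged at x = 0, y = 85 mm.
- bar_mid (a point): Point on the axis of the fixed round hand bar, 92 mm above the table, beside the stop. The bar is 22 mm thick (top at 103 mm; rings on it reach 106 mm) and runs along the crimper's y, from the head to y = -108 mm. Axes as the crimper's.
- lever_face (a point): Point to press: on the outer black face of the hand lever, 155 mm from its pivot, 92 mm above the table. Axes turn with the lever: +x is the way to press (square to the face, towards the bar), -y runs to the free end, z up. Lever 20 mm high (82 to 102 mm above the table), 15 mm thick; black face straight from 60 to 195 mm from the pivot, then a 25 mm tip bent outward. Free space below it.
- lever (a joint): Angle of the hand lever (rad): 0 = sprung open, growing as it is pressed towards the bar about its vertical pivot. A spring returns it: at lever_face it takes about 1.3 N to start and 3 N at the stop. With the stop straight out the lever meets it at about 0.24; with the stop folded it would run on to 0.42, at the bar.
- lever_blade (a point): Point on the inner face of the lever, 145 mm from its pivot. The steel blade, 6 mm thick, on the inner side of the lever (facing the bar); it is what meets the stop. Axes as lever_face. A finger on it means that the lever is being gripped.
- stop_pin (a point): Centre of the top of the upright steel pin on the swing stop, 120 mm above the table; the pin is 9 mm thick, stands free from 97 to 120 mm, and is 24 mm from the stop's vertical pivot. Axes turn with the stop: +y points from the pivot to the stop's end, -x is the way the pin travels as the stop swings out, z up.
- stop (a joint): Angle of the swing stop (rad): 0 = folded along the bar, its end towards the crimping head; 1.57 = straight out from the bar towards the lever; its limit is 1.60 (fully home). Swings out anticlockwise seen from above. Stays where it is left; takes about 1.3 N at the pin. If it is not fully out, the lever pushes it shut again.
- stop_pivot (a point): The swing stop: a flat steel arm 10 mm wide and high, 34 mm from its pivot to its rounded end, 87 to 97 mm above the table. This point: on its pivot (x = 27, y = -60 mm of the crimper), +y towards its end.
- vial_1: Loose screw-cap vial, 24 mm thick, 51 mm high, stands in front of the crimper's head end. Origin under its middle.
- vial_2: Loose screw-cap vial like vial_1, close by it.
- beaker: Loose glass beaker, 46 mm wide, 58 mm high, beside the far end of the hand bar. Origin under its middle.
- bottle_amber: Loose brown bottle, 54 mm wide, 105 mm high, to the right. Origin under its middle.
- wash_bottle: Loose wash bottle, 68 x 110 mm, 232 mm high, to the right. Origin under its middle.

How it is judged:
By the outcome, as a careful person would: the job done as asked, in the order asked, and still so for the second after the job is handed in, while the arm keeps its last pose, push and grip.
It also fails if it takes over 53 s, if anything falls off the work surface, if the arm or the gripper's body presses on something with over 40 N, if the wrist force passes 120 N, or if a joint passes its speed limit or range.

## Working session

There is one attempt and no reset: what is moved stays moved. The work goes in short steps, Python scripts to look and compute and a shell command to move; the robot and the scene stay as the last step left them, time stands still between calls to the robot, and variables do not carry over. Pictures are saved under pics/ and viewed, and the job is handed in when it is done.

```bash
ls; mkdir -p pics; python3 - <<'E'
from rig import *
import cv2
s=get_state();print({k:s[k] for k in('clock','position','ee_rot','contact_force','width')})
for n in("scene","side","wrist"):
    d=get_image(n);cv2.imwrite(f"pics/{n}0.png",d["frame"][:,:,::-1])
    R=cv2.Rodrigues(d["rvec"])[0];print(n,(-R.T@d["tvec"].reshape(3)).round(3),R[2].round(3),d["camera_matrix"][0,0])
E
```

```text
pics
{'clock': 0.0, 'position': array([5.74495995e-01, 6.39212843e-05, 2.49440255e-01]), 'ee_rot': array([-7.29268350e-04,  7.07094697e-01,  7.07118261e-01, -5.67718185e-04]), 'contact_force': array([ 0.43920697, -0.22365094,  0.51482938]), 'width': 0.08569179607842957}
scene [ 0.052 -0.912  0.827] [ 0.456  0.658 -0.6  ] 431.5769804491074
side [0.598 0.78  0.938] [ 0.004 -0.741 -0.672] 416.1618259078883
wrist [0.575 0.072 0.373] [-0.002 -0.287 -0.958] 315.3133637518914
```

View pics/scene0.png

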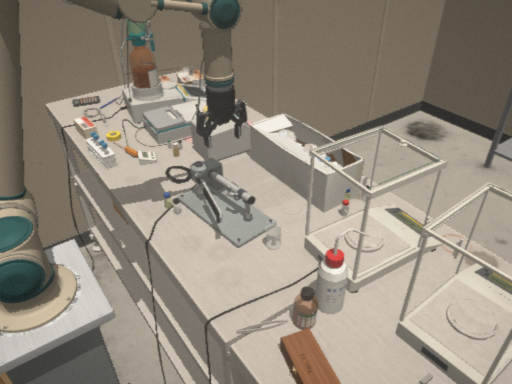

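View pics/side0.png

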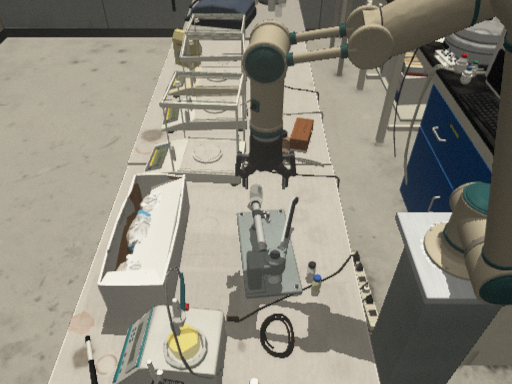

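View pics/wrist0.png

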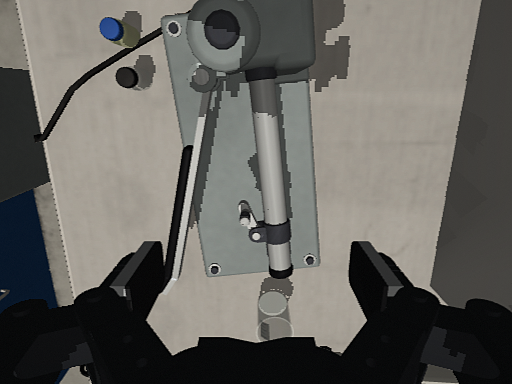

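```bash
cat > h.py <<'E'
from rig import *
import cv2, numpy as np
def cam(n):
    d=get_image(n);d["R"]=cv2.Rodrigues(d["rvec"])[0];d["c"]=-d["R"].T@np.array(d["tvec"]).reshape(3);return d
def ray(d,u,v,z):
    r=d["R"].T@np.linalg.solve(d["camera_matrix"],[u,v,1.]);return d["c"]+r*(z-d["c"][2])/r[2]
def proj(d,P):
    return cv2.projectPoints(np.array(P,float).reshape(-1,1,3),np.array(d["rvec"]),np.array(d["tvec"]),np.array(d["camera_matrix"]),None)[0].reshape(-1,2)
def save(f,d,u0,u1,v0,v1,k):
    cv2.imwrite(f,cv2.resize(d["frame"][v0:v1,u0:u1,::-1],None,fx=k,fy=k,interpolation=cv2.INTER_CUBIC))
E
python3 - <<'E'
from h import *
d=cam("wrist")
save("pics/w1.png",d,150,350,140,290,4)
for n,u,v,z in [("BL",207,276,.014),("BR",319,264,.014),("TL",162,17,.014),("barend",280,268,.103),("barTop",263,80,.103),("levtop",203,77,.102),("levtip",174,288,.102),("stoppiv",256,236,.1),("vialblue",112,28,.051),("vialblk",127,77,.051),("beaker",272,301,.058)]:
    print(n,ray(d,u,v,z).round(4))
E
```

```text
BL [ 0.5108 -0.1548  0.014 ]
BR [ 0.6551 -0.1374  0.014 ]
TL [0.4787 0.1471 0.014 ]
barend [ 0.5978 -0.0897  0.103 ]
barTop [0.5805 0.0826 0.103 ]
levtop [0.5319 0.085  0.102 ]
levtip [ 0.4932 -0.1126  0.102 ]
stoppiv [ 0.5746 -0.0572  0.1   ]
vialblue [0.4416 0.1303 0.051 ]
vialblk [0.4504 0.0875 0.051 ]
beaker [ 0.5931 -0.1603  0.058 ]
```

View pics/w1.png

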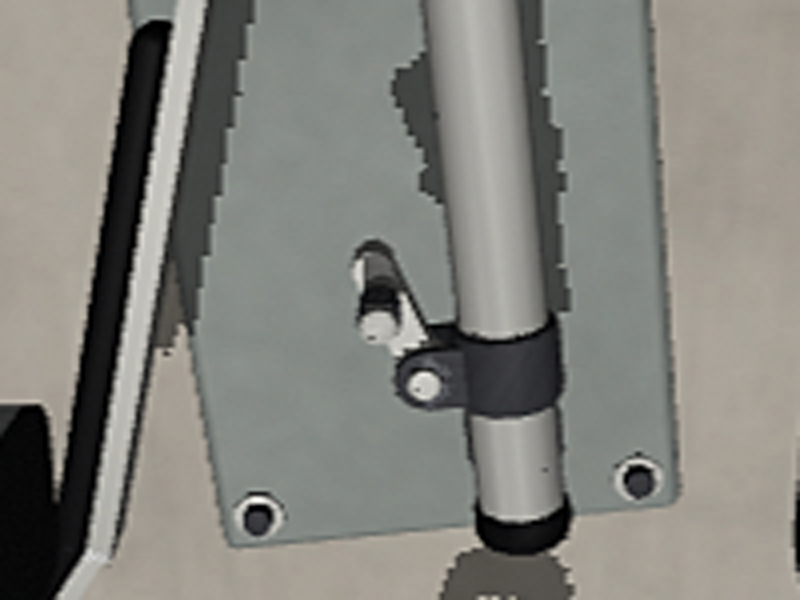

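```bash
python3 - <<'E'
from h import *
d=cam("wrist")
pt=ray(d,244.5,221.5,.120);pv=ray(d,256,236,.1);end=ray(d,243.5,202,.097)
print("pin",pt,"piv",pv,"end",end,np.linalg.norm((pt-pv)[:2]))
v=(pt-pv)[:2];print(np.degrees(np.arctan2(v[1],v[0])), np.degrees(np.arctan2(*(end-pv)[:2][::-1])))
s=cam("side");c=cam("scene")
save("pics/s1.png",s,215,335,170,310,4);save("pics/c1.png",c,150,300,140,260,5)
o=np.array([.5413,-.0005]);t=np.radians(6.2);R=np.array([[np.cos(t),-np.sin(t)],[np.sin(t),np.cos(t)]])
for n,p in dict(piv=(27,-60,97),hinge=(0,85,92),BL=(-50,-155,14),BR=(100,-155,14),TL=(-50,155,14),TR=(100,155,14)).items():
    P=np.r_[o+R@np.array(p[:2])/1e3,p[2]/1e3]; print(n,P.round(4),[proj(k,P).round(1).tolist() for k in(d,s,c)])
P=pt;print("pin",[proj(k,P).round(1).tolist() for k in(d,s,c)])
E
```

```text
pin [ 0.56487201 -0.03404497  0.12      ] piv [ 0.57476611 -0.05728908  0.1       ] end [ 0.56323506 -0.02423345  0.097     ] 0.025262261375071846
113.05754046298267 109.23070551242527
piv [ 0.5746 -0.0572  0.097 ] [[[255.9, 234.6]], [[263.5, 212.4]], [[236.7, 194.4]]]
hinge [0.5321 0.084  0.092 ] [[[205.2, 78.8]], [[280.5, 252.3]], [[199.7, 178.5]]]
BL [ 0.5083 -0.16    0.014 ] [[[205.2, 279.5]], [[283.6, 207.9]], [[238.2, 244.8]]]
BR [ 0.6575 -0.1438  0.014 ] [[[320.4, 268.3]], [[236.3, 211.4]], [[277.6, 221.3]]]
TL [0.4749 0.1482 0.014 ] [[[158.0, 15.8]], [[302.2, 290.7]], [[176.4, 195.7]]]
TR [0.624  0.1644 0.014 ] [[[304.6, -2.4]], [[245.0, 295.8]], [[214.0, 177.9]]]
pin [[[244.5, 221.5]], [[267.2, 212.5]], [[229.1, 185.2]]]
```

View pics/s1.png

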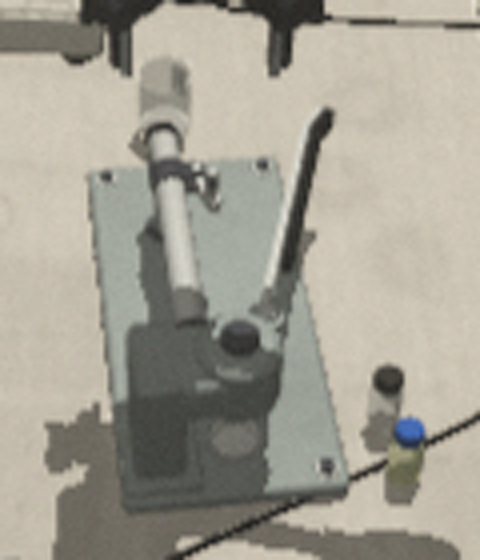

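View pics/c1.png

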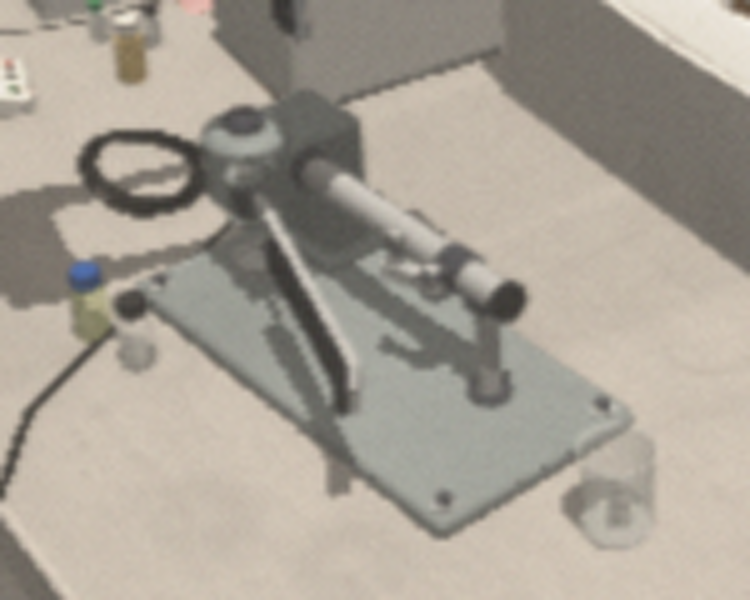

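```bash
python3 -m jog '[-5,0,20,0,0,10,-10,1,40,0,0,20,-13,1,60,0,0,30,-13,1,60,0,0,30,-13,1,60,0,0,30,-13,1,60,0,0,30,-13,1,60,0,0,30]' 1; python3 - <<'E'
from h import *
s=get_state();print(s["clock"],s["position"],s["ee_rot"],s["width"],s["contact_force"])
from scipy.spatial.transform import Rotation as Ro
print(Ro.from_quat(np.roll(s["ee_rot"],-1)).as_matrix().round(3))
d=cam("wrist");cv2.imwrite("pics/w2.png",d["frame"][:,:,::-1])
c=cam("scene");save("pics/c2.png",c,150,300,120,240,5)
E
```

```text
clock: 1.23
position: [0.5764, -0.0129, 0.1911]
ee_rot: [0.0, 0.866, 0.5, 0.001]
contact_force: [0.1, 0.2, 0.7]
width: 0.0001
1.225 [ 0.57643888 -0.01292027  0.19113718] [4.79101380e-04 8.65791381e-01 5.00404490e-01 6.34362536e-04] 0.000103574005308251 [0.05034768 0.22934087 0.74282946]
[[ 0.499  0.866  0.002]
 [ 0.866 -0.499 -0.   ]
 [ 0.001  0.001 -1.   ]]
```

View pics/w2.png

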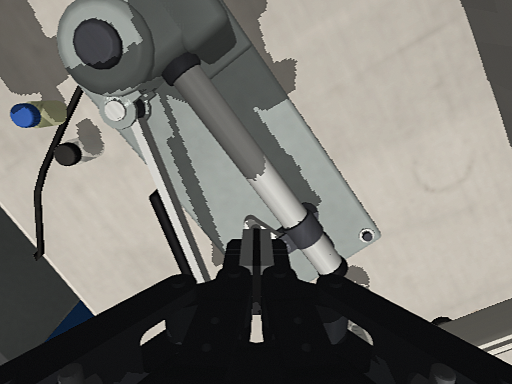

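```bash
python3 -m jog '[0,0,20,0,0,0,0,0,40,0,0,0,0,0,55,0,0,0,0,0,62,0,0,0,0,0,62,0,0,0,0,0,62,0,0,0]'; python3 - <<'E'
from h import *
d=cam("wrist");save("pics/w3.png",d,130,380,130,320,3)
c=cam("scene");save("pics/c3.png",c,150,300,120,240,5)
E
```

```text
clock: 2.08
position: [0.5766, -0.0131, 0.129]
ee_rot: [0.0, 0.866, 0.5, 0.001]
contact_force: [-1.3, 0.2, -0.2]
width: -0.0001
```

View pics/c3.png

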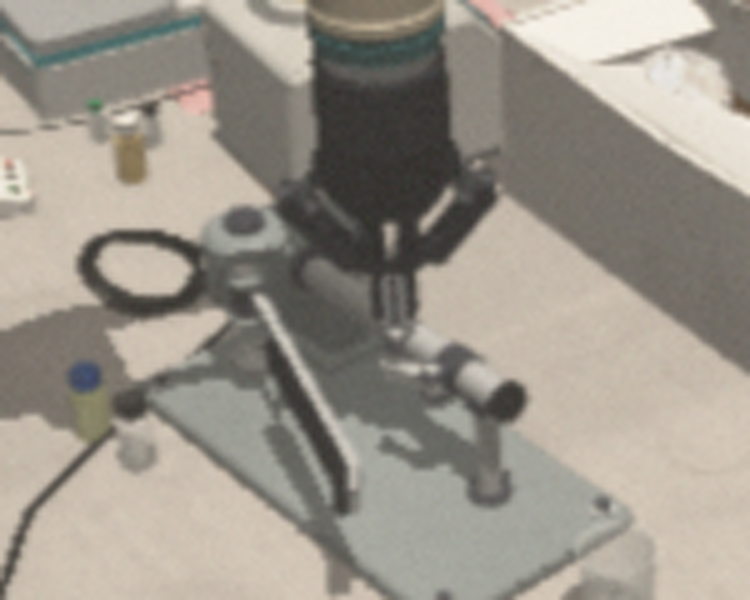

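View pics/w3.png

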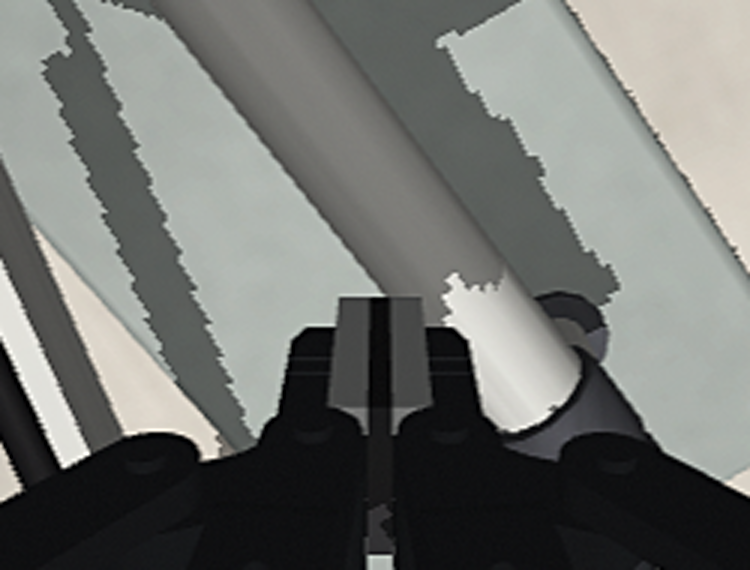

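```bash
python3 -m jog '[-5,0,0,0,0,0,-10,0,0,0,0,0,-14,0,0,0,0,0,-18,0,0,0,0,0,-22,0,0,0,0,0,-22,0,0,0,0,0]'; python3 - <<'E'
from h import *
c=cam("scene");save("pics/c4.png",c,150,300,120,240,5)
E
```

```text
clock: 2.92
position: [0.565, -0.033, 0.1283]
ee_rot: [0.001, 0.866, 0.5, -0.0]
contact_force: [-0.1, 0.1, 0.8]
width: 0.0003
```

View pics/c4.png

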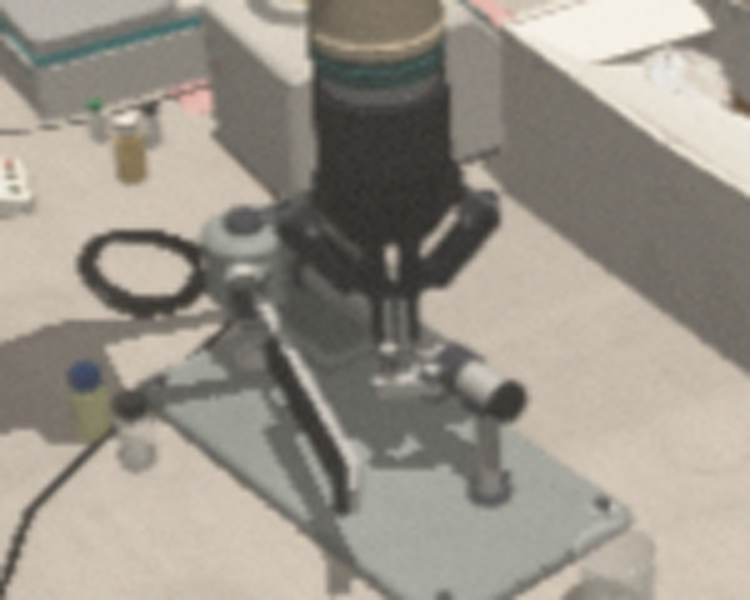

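```bash
python3 -m jog '[-4,0,0,0,0,0,-8,0,0,0,0,0,-12,0,0,0,0,0,-14,0,0,0,0,0,-14,0,0,0,0,0]';python3 -m jog '[-1,0,0,0,0,0,-2,0,0,0,0,0,-2,0,0,0,0,0]'; python3 -m jog '[-1,0,0,0,0,0,-2,0,0,0,0,0,-2,0,0,0,0,0]'; python3 - <<'E'
from h import *
c=cam("scene");save("pics/c5.png",c,150,300,120,240,5)
E
```

```text
clock: 3.6
position: [0.5583, -0.0445, 0.1285]
ee_rot: [0.0, 0.866, 0.5, 0.0]
contact_force: [2.2, 1.2, -0.6]
width: -0.0002
clock: 3.98
position: [0.5577, -0.0457, 0.1285]
ee_rot: [0.0, 0.866, 0.5, 0.001]
contact_force: [3.3, 3.5, -0.6]
width: -0.0003
clock: 4.35
position: [0.5576, -0.046, 0.1286]
ee_rot: [-0.001, 0.866, 0.5, 0.002]
contact_force: [6.5, 7.0, -1.6]
width: 0.0006
```

View pics/c5.png

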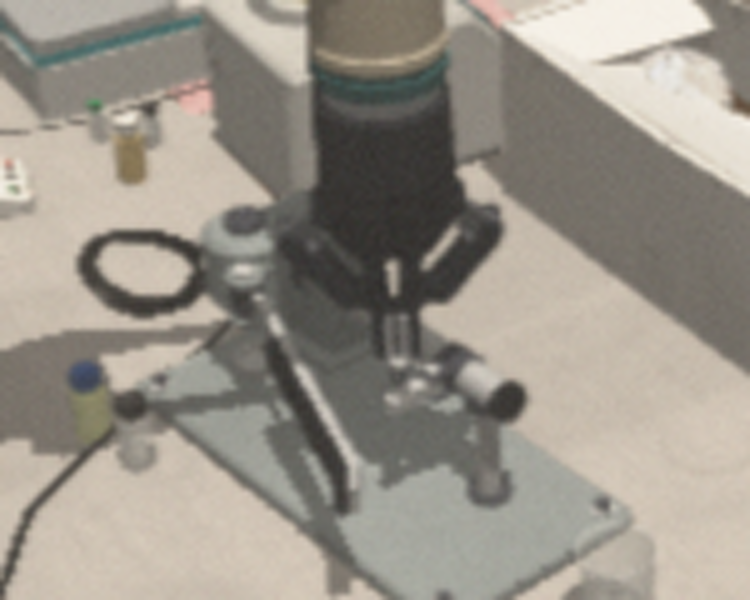

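```bash
python3 -m jog '[8,0,0,0,0,0,10,0,0,0,0,0,10,0,-30,0,0,0,10,0,-60,0,0,0,-5,-15,-80,0,0,10,-20,-30,-90,0,0,20,-40,-45,-90,0,0,30,-62,-63,-90,0,0,40,-62,-63,-90,0,0,50,-62,-63,-90,0,0,60]'; python3 -m jog '[0,0,0,0,0,0,0,0,0,0,0,0]'; python3 - <<'E'
from h import *
d=cam("wrist");cv2.imwrite("pics/w6.png",cv2.resize(d["frame"][:,:,::-1],(768,576)))
c=cam("side");save("pics/s6.png",c,215,335,170,310,4)
E
```

```text
clock: 5.65
position: [0.4689, -0.0702, 0.2182]
ee_rot: [0.0, 1.0, -0.003, -0.001]
contact_force: [-0.6, 0.0, -0.3]
width: 0.0003
clock: 5.9
position: [0.47, -0.0699, 0.2182]
ee_rot: [0.0, 1.0, 0.001, -0.0]
contact_force: [0.5, -0.0, 0.4]
width: 0.0
```

View pics/w6.png

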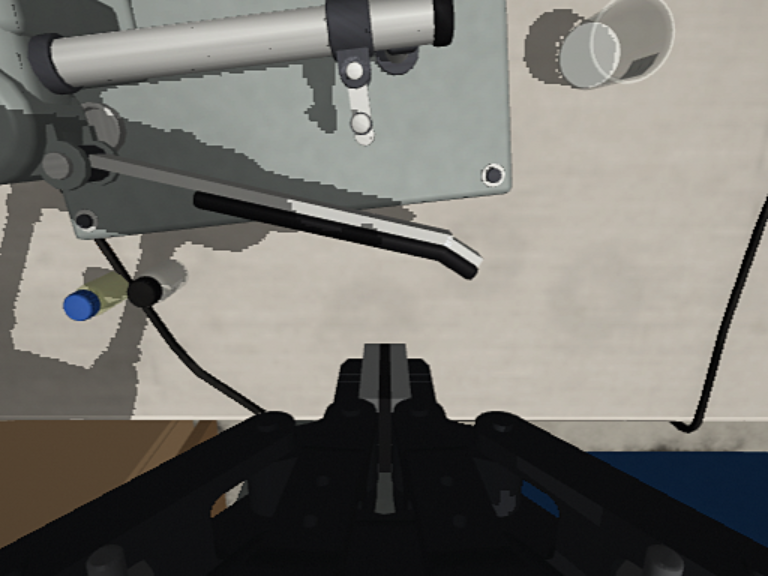

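View pics/s6.png

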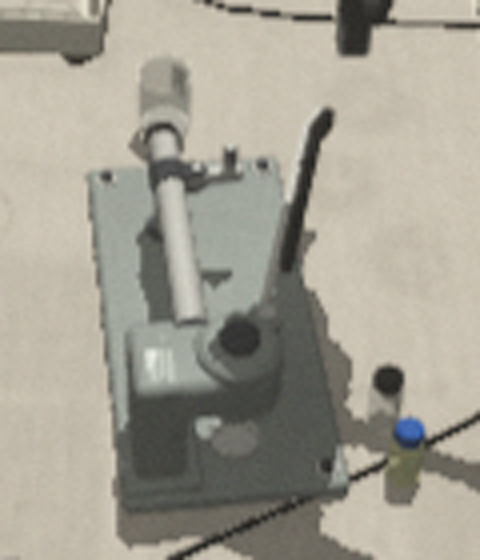

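```bash
python3 - <<'E'
from h import *
d=cam("wrist");k=1/1.5
P=lambda u,v,z:ray(d,u*k,v*k,z)[:2]
pv,pt,en=P(354,71,.1),P(361,123,.12),P(365,143,.097)
for q in(pt,en): w=q-pv;print("stop",pv,q,np.linalg.norm(w),np.degrees(np.arctan2(w[1],w[0]))-96.2)
a,b=P(196,207,.102),P(440,262,.102);h=P(58,165,.102);o=np.array([.5321,.084])
u=(b-a)/np.linalg.norm(b-a);print("lever",a,b,u,"hinge",h,"r",np.dot(a-o,u),np.dot(b-o,u))
n=np.array([-u[1],u[0]]);print("n",n,"offset",np.dot(a-o,n),"face155",o+155e-3*u+n*np.dot(a-o,n), np.degrees(np.arctan2(n[1],n[0])))
s=P(354,71,.1);
g=d["frame"];hsv=cv2.cvtColor(g,cv2.COLOR_RGB2HSV)
for n_,p in(("v1",(82,304,.051)),("v2",(144,292,.051)),("beak",(632,38,.058))):print(n_,P(*p))
E
```

```text
stop [ 0.57467167 -0.05624653] [ 0.55083176 -0.06013056] 0.024154231917624364 -266.946604646067
stop [ 0.57467167 -0.05624653] [ 0.54216684 -0.06093016] 0.0328405304700394 -268.0006738466713
lever [0.51120147 0.02447125] [ 0.48259179 -0.09957942] [-0.22472972 -0.97442114] hinge [0.53178957 0.08997473] r 0.06270259461833784 0.19000963773916452
n [ 0.97442114 -0.22472972] offset -0.006986092249780828 face155 [ 0.4904595  -0.06546529] -12.986985060171556
v1 [0.44144438 0.12586284]
v2 [0.44963499 0.08440157]
beak [ 0.59658677 -0.2048137 ]
```

```bash
python3 -m jog '[-4,0,30,0,0,0,-4,0,60,0,0,0,-4,0,90,0,0,0,-4,0,115,0,0,0,-4,0,129,0,0,0,-4,0,129,0,0,0,-4,0,129,0,0,0]'; python3 -m jog '[5,0,0,0,0,0,10,0,0,0,0,0,15,0,0,0,0,0,20,0,0,0,0,0,20,0,0,0,0,0]'; python3 - <<'E'
from h import *
d=cam("wrist");cv2.imwrite("pics/w7.png",cv2.resize(d["frame"][:,:,::-1],(768,576)))
E
```

```text
clock: 6.92
position: [0.4673, -0.0701, 0.0901]
ee_rot: [0.0, 1.0, 0.0, 0.001]
contact_force: [1.0, -0.3, -0.3]
width: 0.0001
clock: 7.55
position: [0.4867, -0.0699, 0.0892]
ee_rot: [-0.0, 1.0, 0.0, -0.0]
contact_force: [-1.8, 0.3, 0.0]
width: -0.0002
```

View pics/w7.png

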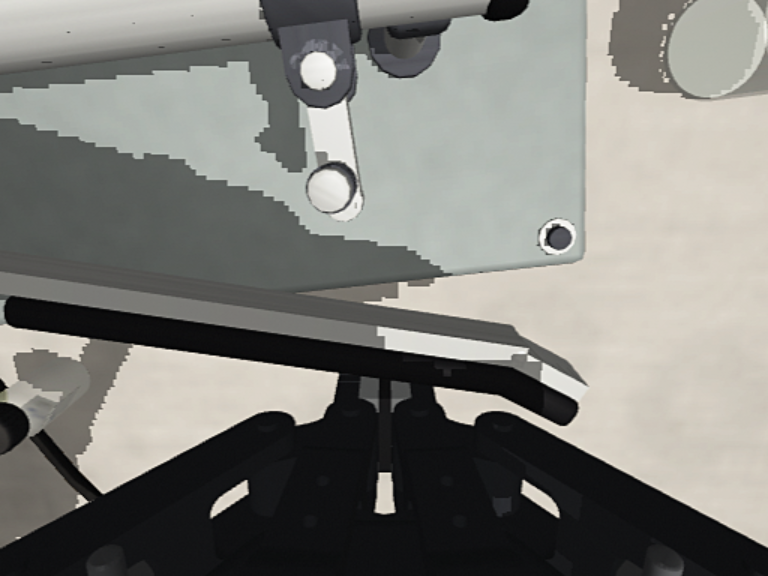

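```bash
python3 -m jog '[4,0,0,0,0,0,8,0,0,0,0,0,12,0,0,0,0,0,16,0,0,0,0,0,20,0,0,0,0,0,22,0,0,0,0,0,22,0,0,0,0,0]'; python3 -m jog '[1,0,0,0,0,0,2,0,0,0,0,0,2,0,0,0,0,0]';  python3 - <<'E'
from h import *
d=cam("wrist");cv2.imwrite("pics/w8.png",cv2.resize(d["frame"][:,:,::-1],(768,576)))
E
```

```text
clock: 8.48
position: [0.5085, -0.0699, 0.0893]
ee_rot: [0.0, 1.0, 0.0, -0.0]
contact_force: [-3.0, -2.6, 0.5]
width: 0.0002
clock: 8.85
position: [0.5104, -0.0699, 0.0893]
ee_rot: [0.0, 1.0, 0.0, -0.0]
contact_force: [-2.5, -2.2, -0.0]
width: 0.0
```

View pics/w8.png

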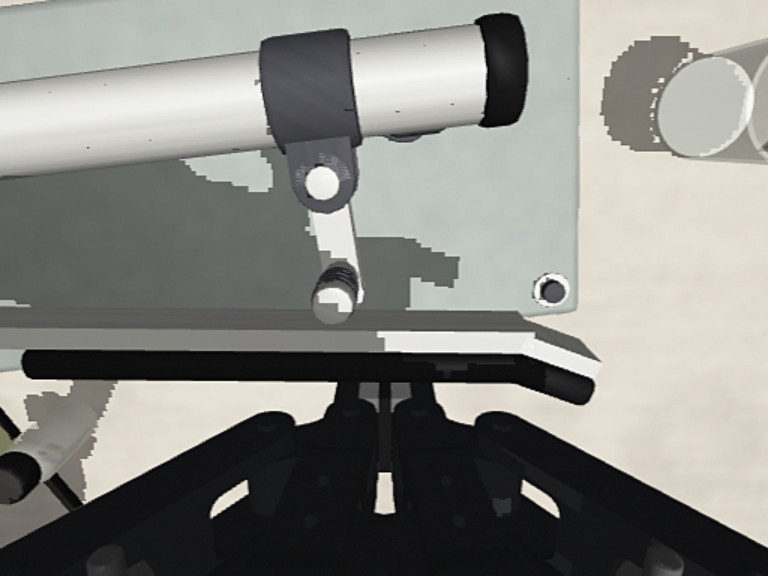

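```bash
for i in 1; do python3 -m jog '[1,0,0,0,0,0,2,0,0,0,0,0,2,0,0,0,0,0]'; python3 -m jog '[1,0,0,0,0,0,1,0,0,0,0,0]'; python3 -m jog '[1,0,0,0,0,0,1,0,0,0,0,0]'; done
```

```text
clock: 9.28
position: [0.5125, -0.0699, 0.0893]
ee_rot: [0.0, 1.0, 0.0, -0.0]
contact_force: [-2.8, -2.9, -0.2]
width: -0.0001
clock: 9.52
position: [0.5135, -0.0699, 0.0893]
ee_rot: [0.0, 1.0, 0.0, 0.0]
contact_force: [-3.4, -3.3, 0.3]
width: 0.0
clock: 9.78
position: [0.5144, -0.0699, 0.0893]
ee_rot: [0.0, 1.0, 0.0, -0.0]
contact_force: [-2.6, -2.3, 0.0]
width: 0.0002
```

```bash
python3 -m jog '[1,0,0,0,0,0,1,0,0,0,0,0]'; python3 -m jog '[1,0,0,0,0,0,1,0,0,0,0,0]'; python3 -m jog '[1,0,0,0,0,0,1,0,0,0,0,0]'
```

```text
clock: 10.02
position: [0.5147, -0.0699, 0.0893]
ee_rot: [0.0, 1.0, 0.0, -0.001]
contact_force: [-4.7, -2.2, 1.1]
width: 0.0003
clock: 10.28
position: [0.5149, -0.0699, 0.0893]
ee_rot: [0.0, 1.0, 0.0, -0.002]
contact_force: [-5.6, -2.9, 3.2]
width: 0.0001
clock: 10.52
position: [0.515, -0.0699, 0.0893]
ee_rot: [0.0, 1.0, 0.0, -0.003]
contact_force: [-8.5, -4.0, 4.5]
width: 0.0001
```

```bash
python3 -m jog '[1,0,0,0,0,0,1,0,0,0,0,0,1,0,0,0,0,0,1,0,0,0,0,0]'; python3 - <<'E'
from h import *
d=cam("wrist");cv2.imwrite("pics/w9.png",cv2.resize(d["frame"][:,:,::-1],(768,576)))
c=cam("scene");save("pics/c9.png",c,150,300,120,240,5)
s=get_state();print(s["clock"],s["position"],s["contact_force"],s["qd"].round(4))
E
```

```text
clock: 11.02
position: [0.515, -0.0699, 0.0892]
ee_rot: [0.0, 1.0, 0.0, -0.004]
contact_force: [-9.7, -3.7, 4.9]
width: 0.0002
11.125 [ 0.51508559 -0.06986099  0.08922574] [-11.25193762  -3.57661167   6.09485466] [-0.0024 -0.0011  0.0009 -0.0023  0.0002  0.0002]
```

View pics/w9.png

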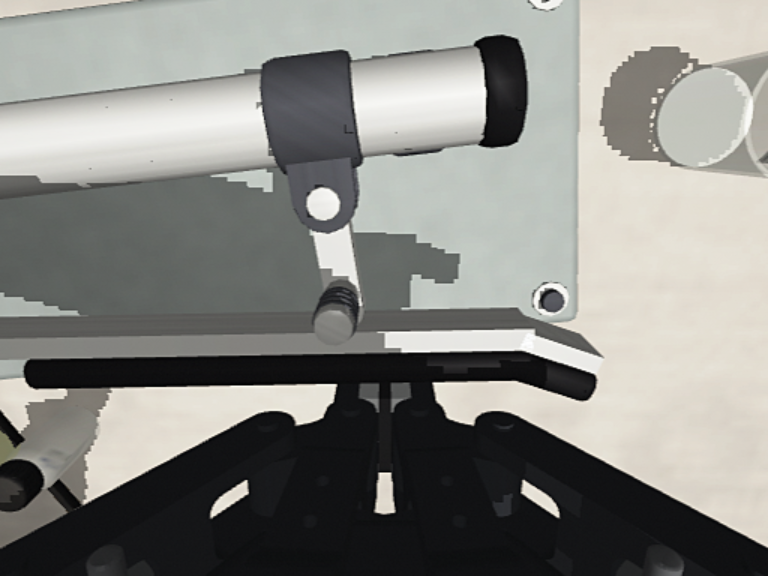

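View pics/c9.png

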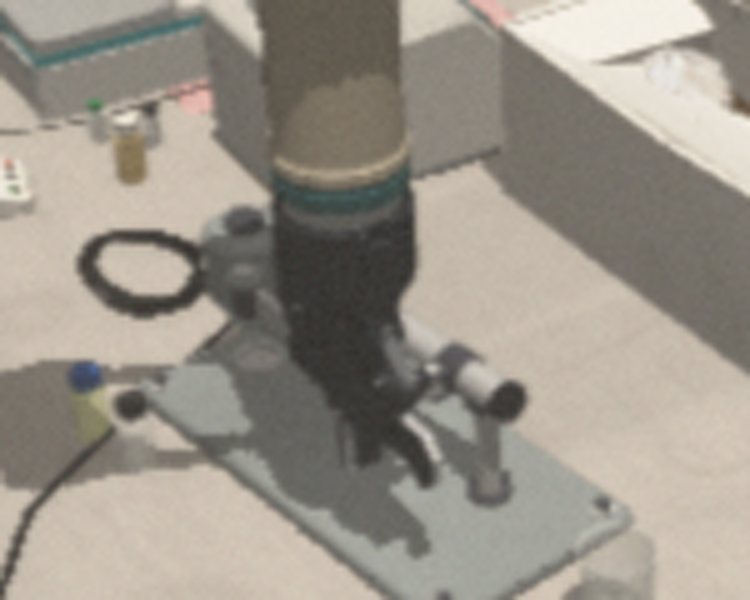

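```bash
python3 - <<'E'
from h import *
d=cam("wrist");k=1/1.5
P=lambda u,v,z:ray(d,u*k,v*k,z)[:2]
pv,pt=P(323,203,.1),P(334,324,.12)
w=pt-pv;print("stop",pv,pt,np.linalg.norm(w),(np.degrees(np.arctan2(w[1],w[0]))-96.2)%360)
a,b=P(30,387,.102),P(515,380,.102);u=(b-a);print("lever turn",np.degrees(np.arctan2(u[1],u[0])),"open",np.degrees(np.arctan2(-.97442,-.22473)))
print(get_state()["contact_force"])
E
```

```text
stop [ 0.57429362 -0.05597677] [ 0.55179106 -0.05987045] 0.022836944068811055 93.61684535954083
lever turn -89.13202431249925 open -102.98701551852506
[-9.92230355 -3.53976442  6.78729186]
```

```bash
python3 -c "
from rig import *
sign_off();s=get_state();print(s['clock'],s['contact_force'])"
```

```text
the job is handed in; nothing more can be done
the job is handed in; nothing more can be done
```

The swing stop is fully out, and I handed the job in with the hand lever still pressed against it, at about 11 s of the 53 s allowed.

- **Stop:** I pushed the pin with the closed fingertips until it came up hard at about 9.5 N. The pictures put it at 92–94°; the limit is 91.7°. It read the same with the lever pressed on it.
- **Lever:** I pressed the black grip with the outside of the closed fingers, without gripping it. The force rose sharply once the lever met the stop. The pictures put its turn at 0.242 rad against the expected 0.24, well short of the bar.
- **Holding force:** About 10 N in the pressing direction. There is also about 4 N sideways and 6–7 N vertically at the contact. The vertical part was still creeping up slightly at my last reading.
- **Loose items:** Nothing I saw in the pictures showed the vials or beaker moved. I did not look at the two bottles again after the first pictures, but the arm never went near them.

The state call after hand-in only returned the "handed in" notice, so I have no reading from the second that followed.

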